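# Clamp the cake mould in the screw press

## Robot

A 6-joint arm with a two-finger parallel gripper is mounted at the origin on the work surface; the furniture and walls round the work are solid. World frame = base frame: x ahead of the robot, y to its left, z up, the work surface at z = 0. Lengths are in m, angles in rad, forces in N, time in s.
With the tool pointing down it reaches from about 0.275 to 0.75 m from the base axis. Payload 10.2 kg.
Tool frame: the origin (TCP) lies on the front face of the gripper's body, between the roots of the fingers; the fingertips stand 64 mm ahead of it and the grasp point (between the pads) lies 45 mm ahead of it; z points along the fingers, y is the line along which they close (so a half turn about z gives the same grasp; the last joint's range is limited). The gripper opens to 88 mm and grips with 3 to 60 N. Pads are 18 mm wide; open, the fingers measure 123 mm over their backs; the gripper's body (75 mm by 187 mm) begins 45 mm behind the grasp point.
Start: joints at [-1.462, 0.313, 1.498, -0, 1.331, -0.223], TCP at [0.171, -0.496, 0.303] pointing down, gripper open.
Joint ranges: [-2.94, 2.94], [-0.97, 2.17], [0.19, 2.56], [-1.23, 4.37], [0.02, 3.11], [-2.88, 2.88]. Speed limits (rad/s): [2.39, 2.39, 3.01, 3.14, 3.14, 3.14].

## Interface

Orientations are given as a rotation vector (axis times angle).
In Python, from plant import bot, camrig, order, sensors gives the robot as it stands (bot), with the cameras (camrig), the job (order) and the readings (sensors).
- The arm moves only by the shell command python3 inch.py 'ROWS'. ROWS is a JSON list of rows, 1 to 8 of them, each of 5 numbers: the opening from 0.0 (shut) to 1.0 (fully open), then dx, dy, dz in normalised numbers (1 is 400 mm), then a turn about the tool's z in a scale on which 1.0 is pi rad; each row is the pose to reach, as a shift and turn from the pose commanded when the command began, along the tool's axes at that moment; what a row does not reach only later rows make up. A row lasts 1/12 s, in which the tool goes at most 0.0417 m and 0.125 rad, less where a joint would pass 70% of its speed; a pose out of reach is approached as far as the arm can. The fingers move at their own pace and stop on an object; the grip force is fixed at half the most. Time passes only in rows, so rows that do not move let the fingers close. It prints the time, the measured TCP pose, the force, the opening and the grip force at its end. Input that does not fit is refused with a message, and nothing moves.
- sensors.state(): the state, without advancing time (a new reading comes with each control period).
- camrig.camera(name): name is "scene" or "top"; returns a dict with "image" (480x640x3 uint8, red, green, blue), "vertical_fov" (degrees; the focal length in pixels is half the picture's height over the tangent of half this angle, whatever the lens; pixels are square), "cx", "cy" (the principal point, pixels), "origin" and "rotation" of the camera in the world. Camera axes: x right, y down, z forward; pixel columns grow to the right and rows downward; lengths in m; the calibration is good to about 2 mm. A picture is of the moment at which its call begins. There is no depth.
- order.finish_job(): hands the job in; it is judged then, once.
The state is a dict: "time_s": time; "joint_pos": joint angles; "qvel": joint speeds; "joint_torque": joint torques, N m; "eef_pos": TCP position; "eef_rot": TCP orientation; "ft_force": force on the tool from outside, world axes, zero at the start; "torque": the same for the moment, N m; "finger_gap": opening from 0.0 (shut) to 1.0 (fully open); "finger_force": force on a finger pad.
Only numpy, scipy, OpenCV 4.12 (cv2) and the standard library are available. Lean on these libraries where they do the work, as an engineer would, in place of code of your own. Each camera call takes 0.05 s, during which the arm holds its last target. There are 200 camera calls.

## Task

Put the closed wooden mould flat on the steel bed of the screw press, squarely inside the brass outline, and let go of it. Then swing the blue arm over it by its red handle until it meets its stop, and turn the black knob clockwise until the screw's brass shoulder is tight down on the arm and the foot presses the mould. Leave the other things on the worktop where they are.

Things in the scene. Friction and masses are not known exactly. Their poses are not given: they have to be found in the camera images.
- mould: Closed two-part wooden mould with brass straps, a plain block 110 (x) x 54 (y) x 42 (z) mm, about 0.4 kg, lying loose on the worktop to the left of the press, right way up. Origin: centre of its underside; x along its length. Pinch it across its 54 mm width. Either end may point to the post.
- press: Screw press, fixed. Grey base 250 x 130 x 18 mm; 38 mm round post on it, 125 mm behind the origin. Origin: at worktop height below the bed's middle, 80 mm from the base's front end; x points from bed to post (roughly away from the robot), z up. Steel bed plate 140 (x) x 84 (y) mm, top at z = 20 mm, with inlaid brass outline 126 (x) x 74 (y) mm; the mould lies in it lengthwise (along x).
- bed (a point): Middle of the brass outline, on top of the bed plate (z = 20 mm); axes as press.
- pivot (a point): On the vertical axis of the post about which the arm swings, at the height of the arm's top face (z = 118 mm).
- red_handle (a point): Centre of the top of the arm's red handle, an upright round peg 16 mm thick, 38 mm high above the arm's top face (top at z = 156 mm), 197 mm from the pivot axis and 72 mm from the screw's axis. The blue arm is a beam 36 mm wide, 20 mm thick (z = 98 to 118 mm), its free end 10 mm beyond the peg. The peg may be pushed, or straddled by the fingers, from above.
- press_arm (a joint): Arm angle (rad). 0: against its stop, pointing from the post towards the robot (press -x), screw over the middle of the bed. Grows as it swings open, counter-clockwise seen from above, to the right (press -y at 1.57). Starts at 1.2 to 1.4; stays where it is left; friction 0.25 N m, about 1.3 N at the handle.
- knob_grip (a point): Centre of the black eight-sided knob: 52 mm across flats, 26 mm high, on the screw's axis, 125 mm from the pivot axis. x and y point square to flats (so does every 45 degrees on) and turn with the knob. Grip from above across two flats. Sinks 3.2 mm per rad turned: z = 189 mm fully raised, 174 mm tight. Under it a steel neck 20 x 33 mm, then a brass shoulder 32 mm wide, 10 mm high.
- press_knob (a joint): Turn of the knob and screw (rad), growing clockwise seen from above. 0: fully raised. 4.6: tight stop, the brass shoulder seated on the arm. It starts at 0.3 to 1.3. Friction 0.1 N m; it stays where it is left.
- press_foot: Round sprung steel foot, 44 mm in diameter, at the lower end of the screw; origin: centre of its underside, 73 mm above the worktop with the screw fully raised. It meets a mould lying on the bed at about 3.5 rad; from there its spring presses with 5 N, growing to about 14 N at the tight stop.
- lidded_jar: Glass jar with a dark lid, 61 mm diameter, 91 mm high; bystander. Origin: centre of its underside.
- tin: Open round steel tin, 80 mm diameter, 43 mm high; bystander. Origin: centre of its underside.
- amber_packet: Yellow-brown paper packet tied with string, 83 x 117 x 36 mm; bystander. Origin: centre of its underside.
- twine: Cone of white string, 82 mm wide, 85 mm high; bystander. Origin: underside.
- stone: Smooth cream paper weight, 36 x 54 x 18 mm; bystander. Origin: centre of its underside.

How it is judged:
By the outcome, as a careful person would: the job done as asked, in the order asked, and still so for the second after the job is handed in, with the robot touching nothing.
It also fails if it takes over 72 s, if anything falls off the work surface, if the arm or the gripper's body presses on something with over 40 N, if the wrist force passes 120 N, or if a joint passes its speed limit or range.

## Working session

There is one attempt and no reset: what is moved stays moved. The work goes in short steps, Python scripts to look and compute and a shell command to move; the robot and the scene stay as the last step left them, time stands still between calls to the robot, and variables do not carry over. Pictures are saved under pics/ and viewed, at most 10 in all, crops included, and the job is handed in when it is done.

```bash
ls; mkdir -p pics; python3 - <<'E'
from plant import bot, camrig, order, sensors
import cv2,json,numpy as np
for n in ("scene","top"):
    c=camrig.camera(n); im=c["image"][:,:,::-1]
    cv2.imwrite(f"pics/{n}0.png",im)
    print(n,{k:(np.round(v,4).tolist() if not np.isscalar(v) else v) for k,v in c.items() if k!="image"})
print(sensors.state())
E
```

```text
inch.py
pics
plant.py
scene {'vertical_fov': 56.45544112047135, 'cx': 323.1175594809272, 'cy': 235.5488097587729, 'origin': [-0.3322, 0.8236, 0.7942], 'rotation': [-0.9521, 2.2187, -1.2888]}
top {'vertical_fov': 42.919432461695564, 'cx': 325.93247013969216, 'cy': 231.39414244506384, 'origin': [0.2458, 0.0183, 1.4999], 'rotation': [-2.1201, 2.1304, -0.1909]}
{'time_s': 0.1, 'joint_pos': array([-1.46238968e+00,  3.13386205e-01,  1.49830991e+00, -1.96847021e-05,
        1.33100294e+00, -2.23401887e-01]), 'qvel': array([ 5.95441267e-05, -1.73238466e-03,  4.94946163e-05,  2.73495466e-04,
       -4.52748505e-04,  7.26771466e-04]), 'joint_torque': array([ 3.61142789e-03, -4.02807426e+01, -2.52647173e+01,  6.95789256e-02,
        3.41450062e-02, -6.63778178e-05]), 'eef_pos': array([ 0.17098972, -0.49623144,  0.30224155]), 'eef_rot': array([-3.09736507e+00, -5.18640621e-01, -6.98653613e-05]), 'ft_force': array([ 0.47757321,  0.9602309 , -0.28422998]), 'torque': array([ 0.01987773, -0.01924739,  0.01920624]), 'finger_force': 0.0, 'finger_gap': 0.9990295507897009}
```

View pics/scene0.png

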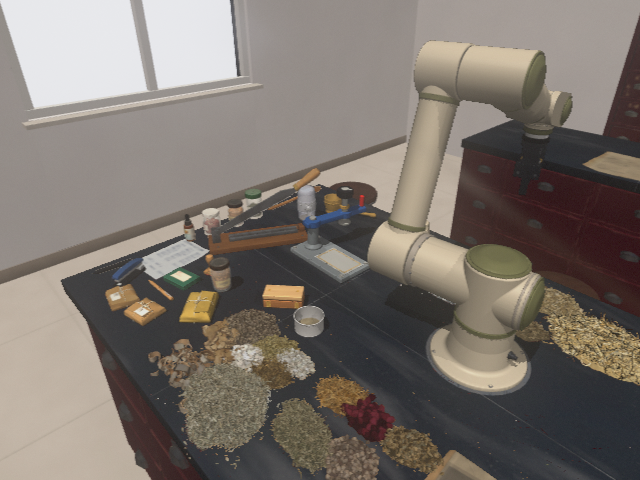

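View pics/top0.png

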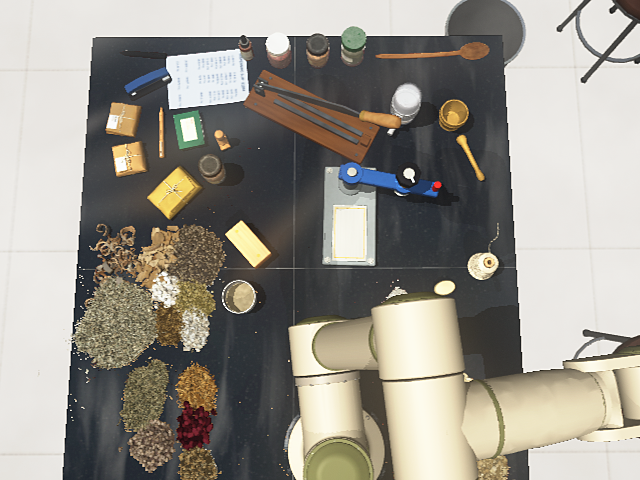

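The scene view shows the mould by the tin and the press with its arm open to the right. In the top view the mould is near (248,243), the bed (349,232), the pivot (352,173), the knob (408,176) and the red handle (438,185). Next I measure these.

```bash
cat > h.py <<'E'
import cv2,numpy as np
from scipy.spatial.transform import Rotation as R
from plant import bot, camrig, order, sensors
def onplane(c,px,z):
    px=np.atleast_2d(px).astype(float); f=240/np.tan(np.radians(c["vertical_fov"]/2))
    d=np.c_[(px[:,0]-c["cx"])/f,(px[:,1]-c["cy"])/f,np.ones(len(px))]@R.from_rotvec(c["rotation"]).as_matrix().T
    o=np.array(c["origin"]); return o+d*((z-o[2])/d[:,2])[:,None]
def blob(c,box,lo,hi):
    "largest contour of an HSV mask within box x0,y0,x1,y1"
    x0,y0,x1,y1=box; h=cv2.cvtColor(c["image"],cv2.COLOR_RGB2HSV)[y0:y1,x0:x1]
    m=cv2.morphologyEx(cv2.inRange(h,lo,hi),cv2.MORPH_CLOSE,np.ones((3,3)))
    k=max(cv2.findContours(m,cv2.RETR_EXTERNAL,cv2.CHAIN_APPROX_NONE)[0],key=cv2.contourArea)
    return k.reshape(-1,2)+[x0,y0]
def rect(c,k,z):
    p=onplane(c,k,z)[:,:2]; (x,y),(w,h),a=cv2.minAreaRect((p*1000).astype(np.float32))
    if w<h: w,h,a=h,w,a+90
    return np.round([x,y,w,h,(a+90)%180-90],1)
E
python3 - <<'E'
from h import *
c=camrig.camera("top"); im=c["image"]
k=blob(c,(215,210,285,280),(10,60,110),(35,255,255)); print("mould",rect(c,k,.042),k.min(0),k.max(0))
k=blob(c,(315,150,385,270),(15,25,140),(35,255,255)); print("brass",rect(c,k,.02),k.min(0),k.max(0))
k=blob(c,(425,170,450,200),(0,150,100),(8,255,255)); print("red",k.mean(0),onplane(c,k.mean(0),.150))
k=blob(c,(335,150,450,205),(100,120,60),(125,255,255)); print("blue",rect(c,k,.118))
k=blob(c,(315,160,385,270),(80,0,60),(130,70,200)); print("base",rect(c,k,.018))
a=cv2.resize(im[140:280,210:460,::-1],None,fx=3.2,fy=3.2,interpolation=cv2.INTER_CUBIC); cv2.imwrite("pics/crop1.png",a)
print("pivot~",onplane(c,[352,173],.118))
E
```

```text
mould [483.9 209.9 115.4  55.   41.5] [225 220] [270 268]
brass [517.7 -37.  133.7  79.7  -1.8] [333 205] [366 258]
red [436.29166667 185.625     ] [[ 0.59834689 -0.23091608  0.15      ]]
blue [ 618.2 -125.1  236.3   50.6   75.8]
base [ 5.183e+02 -3.760e+01  1.881e+02  1.719e+02 -3.000e-01]
pivot~ [[ 0.63823066 -0.04063825  0.118     ]]
```

View pics/crop1.png

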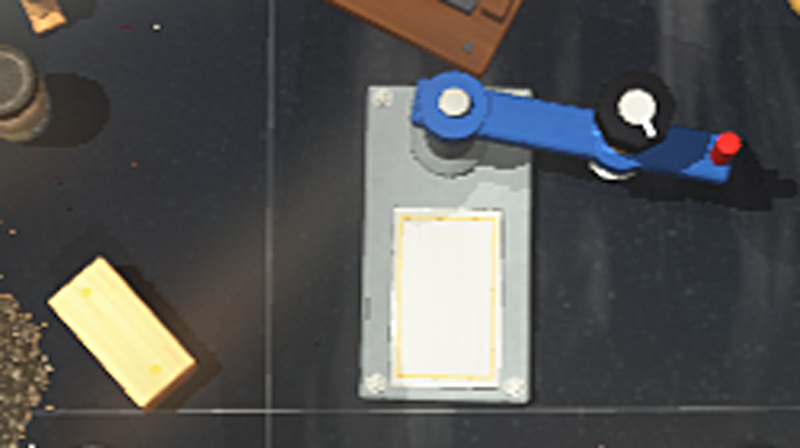

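The crop shows the mould's top face (its side strip is visible at lower right), the bed with its brass outline, the pivot cap at crop (455,100), the knob at (637,105) and the peg at (727,148). I'll refine these estimates.

```bash
python3 - <<'E'
from h import *
c=camrig.camera("top"); hsv=cv2.cvtColor(c["image"],cv2.COLOR_RGB2HSV)
for v in (150,180,200,220,235):
    k=blob(c,(215,210,285,280),(10,40,v),(35,255,255)); print("mould V",v,rect(c,k,.042))
for v in (215,230,240):
    k=blob(c,(315,200,385,270),(0,0,v),(180,60,255)); print("bed V",v,rect(c,k,.02))
for s in (30,50,70):
    k=blob(c,(328,200,372,262),(15,s,150),(35,255,255)); print("brass S",s,rect(c,k,.02),len(k))
# base edges: per-row transitions on base grey vs dark top
g=cv2.GaussianBlur(cv2.cvtColor(c["image"],cv2.COLOR_RGB2GRAY),(3,3),0).astype(float)
L=[];Rr=[]
for r in range(200,256,4):
    d=np.diff(g[r]); L.append([310+d[310:332].argmax()+.5,r]); Rr.append([368+d[368:385].argmin()+.5,r])
for n,q in(("L",L),("R",Rr)):
    p=onplane(c,q,.018)*1000; f=np.polyfit(p[:,0],p[:,1],1); print(n,"y at x=518",np.polyval(f,518),"yaw deg",np.degrees(np.arctan(f[0])))
s=camrig.camera("scene")
k=blob(s,(350,185,375,215),(0,120,80),(8,255,255)); print("red scene",k.min(0),k.max(0),onplane(s,[(k[:,0].min()+k[:,0].max())/2,k[:,1].min()+3],.156))
cv2.imwrite("pics/crop2.png",cv2.resize(s["image"][180:350,190:400,::-1],None,fx=3.5,fy=3.5,interpolation=cv2.INTER_CUBIC))
k=blob(s,(255,278,310,312),(8,60,110),(35,255,255)); print(k.min(0),k.max(0))
E
```

```text
mould V 150 [485.3 211.1 110.2  54.2  41.6]
mould V 180 [485.4 211.4 109.7  54.   41.6]
mould V 200 [485.5 211.5 109.4  53.7  41.4]
mould V 220 [485.3 211.8 108.8  53.2  41.6]
mould V 235 [485.4 211.9 108.3  52.9  41.4]
bed V 215 [514.1 -36.7 150.9 120.1  -2.6]
bed V 230 [ 5.113e+02 -4.370e+01  1.451e+02  1.002e+02 -3.000e-01]
bed V 240 [514.9 -34.4 138.2  81.1  -0.9]
brass S 30 [514.8 -35.6 127.9  77.   -1.7] 161
brass S 50 [515.1 -35.3 127.3  75.8  -1.6] 158
brass S 70 [577.3 -36.2  73.1  15.  -80.3] 68
L y at x=518 29.164911271098372 yaw deg -1.6055531487200376
R y at x=518 -99.02336457597455 yaw deg -2.331268511991793
red scene [359 195] [364 205] [[ 0.58441128 -0.21758287  0.156     ]]
[262 285] [303 308]
```

View pics/crop2.png

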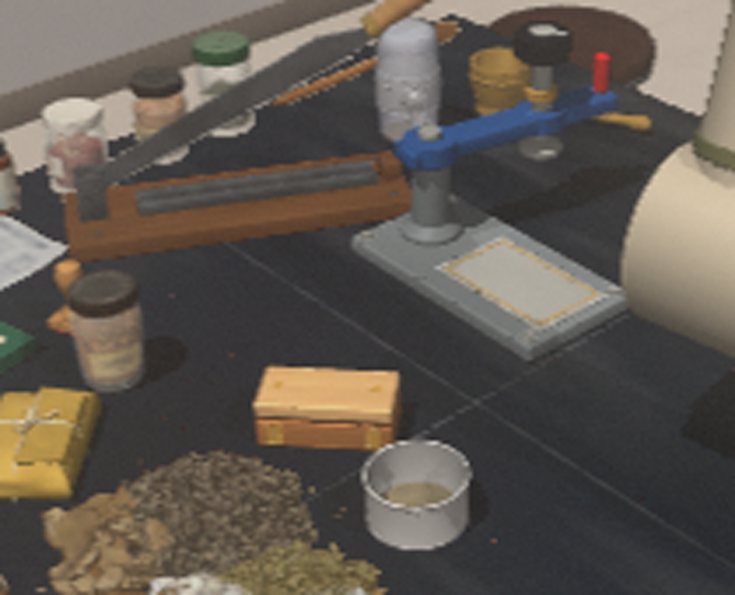

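Mould is at (0.4854, 0.2114) with yaw 41.5°, and the bed at (0.515, -0.0353) with yaw about -1.8°. The scene crop confirms the mould stands clear of the tin. Now I move over the mould.

The manual's scale: shifts go in shares of 400 mm and turns go in shares of pi rad. Converting my numbers, -0.189 m / 0.4 = -0.4725, 0.176 m / 0.4 = 0.44.

```bash
cat >> h.py <<'E'
def plan(x,y,z,yd=None):
    "shift in tool axes to a TCP target; turn so that tool y points at yd degrees (world)"
    s=sensors.state(); M=R.from_rotvec(s["eef_rot"]).as_matrix(); d=M.T@(np.array([x,y,z])-s["eef_pos"])
    a=np.degrees(np.arctan2(M[1,1],M[0,1])); t=None if yd is None else -np.radians(yd-a)
    print("t",round(s["time_s"],2),"pos",np.round(s["eef_pos"],4),"ydir",round(a,1),"j6",round(s["joint_pos"][5],2),"| shift",np.round(d,4),"turn",t if t is None else round(t,3),"| F",np.round(s["ft_force"],1),"gap",round(s["finger_gap"],3))
E
python3 inch.py '[[1, 0.44, -0.4725, 0, 0], [1, 0.44, -0.4725, 0, 0], [1, 0.44, -0.4725, 0, 0], [1, 0.44, -0.4725, 0, 0], [1, 0.44, -0.4725, 0, 0], [1, 0.44, -0.4725, 0, 0], [1, 0.44, -0.4725, 0, 0]]'
python3 inch.py '[[1, 0.44, -0.4725, 0, 0], [1, 0.44, -0.4725, 0, 0], [1, 0.44, -0.4725, 0, 0], [1, 0.44, -0.4725, 0, 0], [1, 0.44, -0.4725, 0, 0], [1, 0.44, -0.4725, 0, 0], [1, 0.44, -0.4725, 0, 0]]'
python3 inch.py '[[1, 0.44, -0.47, 0.35, -0.1241], [1, 0.44, -0.47, 0.35, -0.1241], [1, 0.44, -0.47, 0.35, -0.1241], [1, 0.44, -0.47, 0.35, -0.1241], [1, 0.44, -0.47, 0.35, -0.1241], [1, 0.44, -0.47, 0.35, -0.1241], [1, 0.44, -0.47, 0.35, -0.1241], [1, 0.44, -0.47, 0.35, -0.1241]]'
python3 -c "
from h import *
plan(.4854,.2114,.073,-48.5)
c=camrig.camera('top')
for v in (180,220): print(rect(c,blob(c,(215,210,285,280),(10,40,v),(35,255,255)),.042))"
```

```text
time_s: 0.83
eef_pos: [0.2769, -0.2561, 0.3028]
eef_rot: [-3.097, -0.524, -0.001]
ft_force: [-0.5, -1.1, -0.2]
finger_gap: 1.0
finger_force: 0.0
time_s: 1.42
eef_pos: [0.3818, -0.0202, 0.3028]
eef_rot: [-3.096, -0.527, -0.002]
ft_force: [0.9, -2.5, 0.3]
finger_gap: 1.002
finger_force: 0.0
time_s: 2.08
eef_pos: [0.4862, 0.2139, 0.1583]
eef_rot: [-2.936, -1.113, 0.008]
ft_force: [-0.0, 0.5, -0.5]
finger_gap: 1.001
finger_force: 0.0
t 2.08 pos [0.4862 0.2139 0.1583] ydir -48.5 j6 1.04 | shift [-0.0018  0.0016  0.0853] turn 0.0 | F [-0.   0.5 -0.5] gap 1.001
[482.9 234.4 168.7 110.7   1.6]
[521.5 242.3  96.8  85.7 -81.5]
```

Converted, 0.085 m / 0.4 = 0.2125, 0.075 m / 0.4 = 0.1875.

```bash
python3 inch.py '[[1, -0.005, 0.0038, 0.1, 0], [1, -0.005, 0.0038, 0.1875, 0], [1, -0.005, 0.0038, 0.2125, 0], [1, -0.005, 0.0038, 0.2125, 0]]'
python3 -c "
from h import *
plan(.4854,.2114,.073,-48.5)"
python3 inch.py '[[0, 0, 0, 0, 0], [0, 0, 0, 0, 0], [0, 0, 0, 0, 0], [0, 0, 0, 0, 0], [0, 0, 0, 0, 0], [0, 0, 0, 0, 0]]'
python3 -c "
from h import *
plan(.4854,.2114,.073,-48.5)"
```

```text
time_s: 2.47
eef_pos: [0.4847, 0.207, 0.0764]
eef_rot: [-2.939, -1.107, 0.006]
ft_force: [-0.8, -0.0, 0.1]
finger_gap: 1.0
finger_force: 0.0
t 2.47 pos [0.4847 0.207  0.0764] ydir -48.7 j6 1.03 | shift [ 0.0034 -0.0028  0.0034] turn -0.004 | F [-0.8 -0.   0.1] gap 1.0
time_s: 2.97
eef_pos: [0.4854, 0.2086, 0.0785]
eef_rot: [-2.939, -1.109, -0.001]
ft_force: [-1.9, 1.4, 6.9]
finger_gap: 0.613
finger_force: 30.0
t 2.97 pos [0.4854 0.2086 0.0785] ydir -48.6 j6 1.03 | shift [ 0.0019 -0.0021  0.0055] turn -0.002 | F [-1.9  1.4  6.9] gap 0.613
```

Converted, -0.08 m / 0.4 = -0.2, -0.065 m / 0.4 = -0.1625.

```bash
python3 inch.py '[[0, 0, 0, -0.075, 0], [0, 0, 0, -0.1625, 0], [0, 0, 0, -0.2, 0], [0, 0, 0, -0.2, 0]]'
python3 -c "
from h import *
plan(.515,-.0353,.16,-91.8)"
```

```text
time_s: 3.3
eef_pos: [0.4864, 0.2086, 0.1607]
eef_rot: [2.938, 1.109, 0.009]
ft_force: [-0.2, 0.2, -4.2]
finger_gap: 0.611
finger_force: 30.0
t 3.3 pos [0.4864 0.2086 0.1607] ydir -48.6 j6 1.03 | shift [-0.1397  0.2019  0.0006] turn 0.754 | F [-0.2  0.2 -4.2] gap 0.611
```

Converted, 0.2 m / 0.4 = 0.5, -0.141 m / 0.4 = -0.3525, 0.754 rad / 3.1416 = 0.24.

```bash
python3 inch.py '[[0, -0.3525, 0.5, 0, 0.24], [0, -0.3525, 0.5, 0, 0.24], [0, -0.3525, 0.5, 0, 0.24], [0, -0.3525, 0.5, 0, 0.24], [0, -0.3525, 0.5, 0, 0.24], [0, -0.3525, 0.5, 0, 0.24], [0, -0.3525, 0.5, 0, 0.24], [0, -0.3525, 0.5, 0, 0.24]]'
python3 inch.py '[[0, 0, 0, 0, 0], [0, 0, 0, 0, 0]]'
python3 - <<'E'
from h import *
plan(.513,-.0353,.096,-91.8)
c=camrig.camera("top"); s=camrig.camera("scene")
a=cv2.resize(c["image"][140:280,290:410,::-1],None,fx=3.4,fy=3.4); b=cv2.resize(s["image"][180:300,280:400,::-1],None,fx=3.2,fy=3.966)
cv2.imwrite("pics/lift.png",np.hstack([a,cv2.resize(b,(384,a.shape[0]))]))
E
```

```text
time_s: 3.97
eef_pos: [0.511, -0.0365, 0.156]
eef_rot: [-3.14, 0.056, 0.005]
ft_force: [-0.9, 0.0, -4.8]
finger_gap: 0.608
finger_force: 30.0
time_s: 4.13
eef_pos: [0.5111, -0.0339, 0.1568]
eef_rot: [-3.141, 0.047, 0.003]
ft_force: [0.7, -0.2, -4.8]
finger_gap: 0.611
finger_force: 30.0
t 4.13 pos [ 0.5111 -0.0339  0.1568] ydir -91.7 j6 1.31 | shift [0.002  0.0014 0.0608] turn 0.001 | F [ 0.7 -0.2 -4.8] gap 0.611
```

View pics/lift.png

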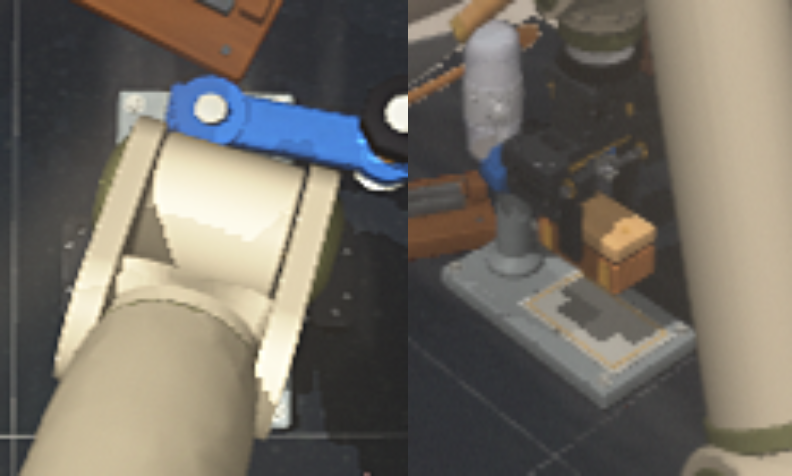

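The picture shows the mould held level over the bed, lengthwise in line with the outline. Lowering it now.

Converted, 0.053 m / 0.4 = 0.1325, 0.05 m / 0.4 = 0.125.

```bash
python3 inch.py '[[0, 0.005, 0.0035, 0.075, 0], [0, 0.005, 0.0035, 0.125, 0], [0, 0.005, 0.0035, 0.1325, 0], [0, 0.005, 0.0035, 0.1325, 0]]'
python3 inch.py '[[0, 0, 0, 0.005, 0], [0, 0, 0, 0.01, 0], [0, 0, 0, 0.01, 0]]'
python3 -c "
from h import *
plan(.513,-.0353,.0985,-91.8)"
```

```text
time_s: 4.57
eef_pos: [0.5131, -0.0357, 0.104]
eef_rot: [-3.14, 0.049, 0.004]
ft_force: [-0.2, 0.1, -4.6]
finger_gap: 0.61
finger_force: 30.0
time_s: 4.82
eef_pos: [0.5139, -0.0364, 0.1014]
eef_rot: [3.141, -0.05, 0.002]
ft_force: [0.4, -0.4, -4.8]
finger_gap: 0.609
finger_force: 30.0
t 4.82 pos [ 0.5139 -0.0364  0.1014] ydir -91.8 j6 1.3 | shift [-0.0009 -0.0011  0.0029] turn -0.0 | F [ 0.4 -0.4 -4.8] gap 0.609
```

```bash
python3 inch.py '[[0, -0.0025, -0.0025, 0.0025, 0], [0, -0.0025, -0.0025, 0.005, 0], [0, -0.0025, -0.0025, 0.005, 0]]'
python3 inch.py '[[0, 0, 0, 0.0025, 0], [0, 0, 0, 0.0038, 0], [0, 0, 0, 0.0038, 0]]'
```

```text
time_s: 5.07
eef_pos: [0.5126, -0.0354, 0.0988]
eef_rot: [3.141, -0.05, 0.0]
ft_force: [1.0, 0.0, -4.7]
finger_gap: 0.609
finger_force: 30.0
time_s: 5.32
eef_pos: [0.5127, -0.0354, 0.0985]
eef_rot: [3.141, -0.05, 0.0]
ft_force: [-6.6, 1.2, 10.9]
finger_gap: 0.614
finger_force: 30.0
```

Converted, -0.001 m / 0.4 = -0.0025.

```bash
python3 inch.py '[[0.85, 0, 0, -0.0025, 0], [0.85, 0, 0, -0.0025, 0], [0.85, 0, 0, -0.0025, 0], [0.85, 0, 0, -0.0025, 0]]'
python3 inch.py '[[0.85, 0, 0, -0.075, 0], [0.85, 0, 0, -0.175, 0], [0.85, 0, 0, -0.275, 0], [0.85, 0, 0, -0.375, 0], [0.85, 0, 0, -0.375, 0]]'
python3 inch.py '[[0.85, -0.1025, 0.1025, 0, 0], [0.85, -0.2, 0.2, 0, 0], [0.85, -0.275, 0.275, 0, 0], [0.85, -0.35, 0.4, 0, 0], [0.85, -0.35, 0.5, 0, 0], [0.85, -0.35, 0.6, 0, 0], [0.85, -0.35, 0.6, 0, 0]]'
python3 - <<'E'
from h import *
plan(.513,-.0353,.3,-91.8)
c=camrig.camera("top"); s=camrig.camera("scene")
a=cv2.resize(c["image"][140:280,290:410,::-1],None,fx=3.4,fy=3.4); b=s["image"][180:300,280:400,::-1]
cv2.imwrite("pics/placed.png",np.hstack([a,cv2.resize(b,(384,a.shape[0]))]))
for v in (180,220):
    try: print(rect(c,blob(c,(325,195,375,265),(10,55,v),(30,255,255)),.062))
    except Exception as e: print(e)
E
```

```text
time_s: 5.65
eef_pos: [0.5128, -0.0355, 0.0983]
eef_rot: [3.141, -0.051, 0.001]
ft_force: [1.2, 0.1, 0.6]
finger_gap: 0.848
finger_force: 0.0
time_s: 6.07
eef_pos: [0.5147, -0.0359, 0.2555]
eef_rot: [3.138, -0.05, 0.019]
ft_force: [1.1, 0.0, -0.1]
finger_gap: 0.85
finger_force: 0.0
time_s: 6.65
eef_pos: [0.3638, -0.2729, 0.2484]
eef_rot: [3.14, -0.052, 0.001]
ft_force: [1.1, -0.7, -0.1]
finger_gap: 0.847
finger_force: 0.0
t 6.65 pos [ 0.3638 -0.2729  0.2484] ydir -91.9 j6 0.7 | shift [ 0.1413 -0.2424 -0.0517] turn -0.002 | F [ 1.1 -0.7 -0.1] gap 0.847
[507.4 -33.9 123.9  72.   -0.9]
[507.2 -33.1 122.8  71.5  -2.1]
```

View pics/placed.png

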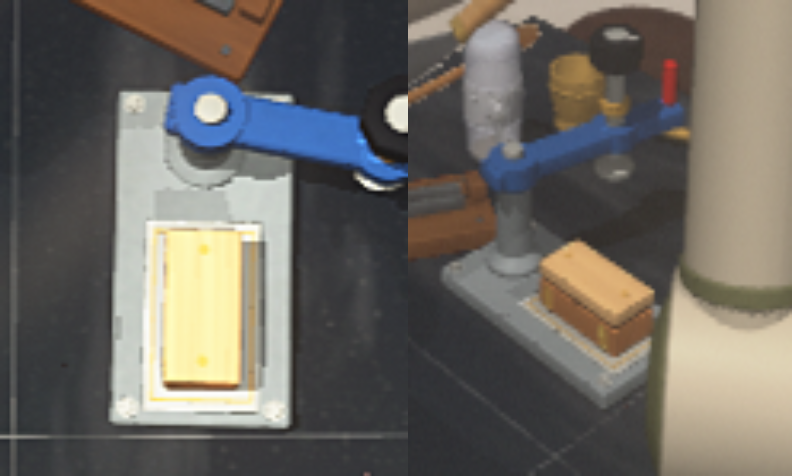

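The mould lies flat and squarely inside the outline. I measure its centre and the peg.

```bash
python3 - <<'E'
from h import *
c=camrig.camera("top")
P=np.array([[165,228],[242,230],[238,383],[163,383]])/3.4+[290,140]
print(rect(c,P,.062))
h=cv2.inRange(cv2.cvtColor(c["image"],cv2.COLOR_RGB2HSV),(10,60,190),(30,255,255)); m=np.zeros_like(h); m[200:258,330:368]=h[200:258,330:368]
m=cv2.morphologyEx(m,cv2.MORPH_OPEN,np.ones((7,7))); k=cv2.findContours(m,0,1)[0]; k=max(k,key=cv2.contourArea).reshape(-1,2); print(rect(c,k,.062))
k=blob(c,(328,195,372,262),(15,50,150),(35,255,255)); print("brass+",rect(c,k,.02))
# peg: top pixels of red blob (farthest from image centre = top)
k=blob(c,(425,165,455,205),(0,150,100),(8,255,255)); print(rect(c,k,.156),k.min(0),k.max(0))
piv=np.array([.515,-.0353])+.125*np.array([np.cos(np.radians(1.8)),-np.sin(np.radians(1.8))])
h=(rect(c,k,.15)[:2]/1000); d=h-piv; print("piv",piv,"r",np.linalg.norm(d),"arm angle",np.radians(180)+np.arctan2(d[1],d[0])+np.radians(1.8))
for a in np.radians([75,70,65,60,55,50,45,40,30,20,15,10,5,0]): 
    t=np.pi-np.radians(1.8)+a; print(round(np.degrees(a)),np.round(piv+.197*np.array([np.cos(t),np.sin(t)]),3))
E
```

```text
[513.2 -35.6 111.1  54.6  -1.2]
[514.4 -34.1 109.6  52.7  -0.8]
brass+ [515.4 -35.8 127.3  76.2  -2.4]
[ 596.  -229.2   23.4   12.8  -45.4] [433 181] [441 190]
piv [ 0.63993832 -0.03922634] r 0.19572979509363933 arm angle 1.3836554855577574
75 [ 0.583 -0.228]
70 [ 0.567 -0.222]
65 [ 0.551 -0.215]
60 [ 0.536 -0.207]
55 [ 0.522 -0.197]
50 [ 0.509 -0.186]
45 [ 0.496 -0.174]
40 [ 0.485 -0.161]
30 [ 0.466 -0.132]
20 [ 0.453 -0.101]
15 [ 0.448 -0.084]
10 [ 0.445 -0.067]
5 [ 0.443 -0.05 ]
0 [ 0.443 -0.033]
```

```bash
python3 -c "
from h import *
plan(.5961,-.2354,.27,-12.6)"
```

```text
t 6.8 pos [ 0.3643 -0.2726  0.2478] ydir -92.1 j6 0.71 | shift [ 0.2303 -0.0455 -0.0222] turn -1.387 | F [-0.4  0.6  0.3] gap 0.849
```

Converted, 0.1 m / 0.4 = 0.25, -0.04 m / 0.4 = -0.1, -1 rad / 3.1416 = -0.3183.

```bash
python3 inch.py '[[0.4, 0.25, -0.05, -0.1, -0.3183], [0.4, 0.25, -0.05, -0.1, -0.3183], [0.4, 0.25, -0.05, -0.1, -0.3183], [0.4, 0.25, -0.05, -0.1, -0.3183], [0.4, 0.25, -0.05, -0.1, -0.3183], [0.4, 0.25, -0.05, -0.1, -0.3183], [0.4, 0.25, -0.05, -0.1, -0.3183], [0.4, 0.25, -0.05, -0.1, -0.3183]]'; python3 -c "
from h import *
plan(.5961,-.2354,.28,-12.6)"
```

```text
time_s: 7.47
eef_pos: [0.466, -0.2524, 0.2879]
eef_rot: [-2.774, -1.472, 0.0]
ft_force: [-0.4, -0.5, -0.4]
finger_gap: 0.397
finger_force: 0.0
t 7.47 pos [ 0.466  -0.2524  0.2879] ydir -34.1 j6 -0.12 | shift [0.087  0.0983 0.0079] turn -0.375 | F [-0.4 -0.5 -0.4] gap 0.397
```

Converted, 0.098 m / 0.4 = 0.245, 0.087 m / 0.4 = 0.2175, -0.375 rad / 3.1416 = -0.1194.

```bash
python3 inch.py '[[0.4, 0.2175, 0.245, 0.0125, -0.1194], [0.4, 0.2175, 0.245, 0.0125, -0.1194], [0.4, 0.2175, 0.245, 0.0125, -0.1194], [0.4, 0.2175, 0.245, 0.0125, -0.1194], [0.4, 0.2175, 0.245, 0.0125, -0.1194], [0.4, 0.2175, 0.245, 0.0125, -0.1194]]'; python3 inch.py '[[0.4, 0, 0, 0, 0], [0.4, 0, 0, 0, 0]]'; python3 - <<'E'
from h import *
plan(.5961,-.2354,.20,-12.6)
s=camrig.camera("scene"); c=camrig.camera("top")
cv2.imwrite("pics/peg.png",np.hstack([cv2.resize(s["image"][165:245,310:400,::-1],(400,356),interpolation=2),cv2.resize(c["image"][140:220,380:470,::-1],(400,356),interpolation=2)]))
E
```

```text
time_s: 7.97
eef_pos: [0.5954, -0.2368, 0.2828]
eef_rot: [-2.459, -1.954, 0.001]
ft_force: [-0.5, 0.4, 0.4]
finger_gap: 0.4
finger_force: 0.0
time_s: 8.13
eef_pos: [0.5947, -0.238, 0.284]
eef_rot: [2.461, 1.952, 0.0]
ft_force: [-0.1, 0.3, 0.8]
finger_gap: 0.399
finger_force: 0.0
t 8.13 pos [ 0.5947 -0.238   0.284 ] ydir -13.1 j6 -0.33 | shift [0.0029 0.0007 0.084 ] turn -0.009 | F [-0.1  0.3  0.8] gap 0.399
```

View pics/peg.png

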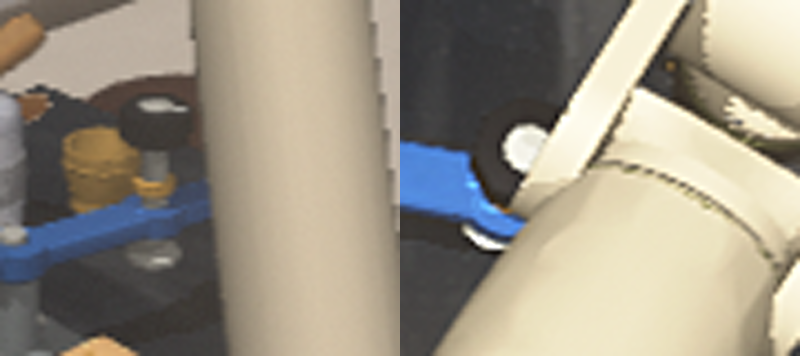

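Peg is hidden behind the arm in both views, so I go down carefully, watching the force.

Converted, 0.067 m / 0.4 = 0.1675, 0.062 m / 0.4 = 0.155.

```bash
python3 inch.py '[[0.4, 0.005, 0, 0.075, 0], [0.4, 0.005, 0, 0.125, 0], [0.4, 0.005, 0, 0.155, 0], [0.4, 0.005, 0, 0.1675, 0], [0.4, 0.005, 0, 0.1675, 0]]'; python3 inch.py '[[0.4, 0, 0, 0.015, 0], [0.4, 0, 0, 0.03, 0], [0.4, 0, 0, 0.04, 0], [0.4, 0, 0, 0.04, 0]]';python3 -c "
from h import *
plan(.5961,-.2354,.20,-12.6)"
```

```text
time_s: 8.65
eef_pos: [0.5956, -0.2361, 0.2156]
eef_rot: [-2.459, -1.953, 0.001]
ft_force: [0.6, -0.9, -0.1]
finger_gap: 0.399
finger_force: 0.0
time_s: 8.98
eef_pos: [0.5959, -0.2359, 0.1995]
eef_rot: [-2.459, -1.954, 0.0]
ft_force: [-0.4, -0.0, 1.0]
finger_gap: 0.402
finger_force: 0.0
t 8.98 pos [ 0.5959 -0.2359  0.1995] ydir -13.1 j6 -0.33 | shift [ 0.0006  0.0001 -0.0005] turn -0.008 | F [-0.4 -0.   1. ] gap 0.402
```

No contact going down. Start the swing.

Converted, -0.0523 m / 0.4 = -0.1308, -0.0351 m / 0.4 = -0.0878, 0.262 rad / 3.1416 = 0.0834.

```bash
python3 inch.py '[[0.4, 0.002, -0.044, 0, 0.0277], [0.4, 0.0078, -0.0878, 0, 0.0555], [0.4, 0.0173, -0.1308, 0, 0.0834], [0.4, 0.0173, -0.1308, 0, 0.0834]]'; python3 - <<'E'
from h import *
plan(.5961,-.2354,.20,-12.6)
c=camrig.camera("top"); k=blob(c,(335,150,450,235),(100,120,60),(125,255,255)); print(rect(c,k,.118))
E
```

```text
time_s: 9.32
eef_pos: [0.5452, -0.2166, 0.2006]
eef_rot: [-2.696, -1.612, 0.001]
ft_force: [-0.5, -0.1, -0.1]
finger_gap: 0.403
finger_force: 0.0
t 9.32 pos [ 0.5452 -0.2166  0.2006] ydir -28.2 j6 -0.08 | shift [0.0075 0.0537 0.0006] turn -0.273 | F [-0.5 -0.1 -0.1] gap 0.403
[616.1 -83.  159.3  49.7  62.3]
```

The arm follows (it turned about 13°). Continue.

Converted, -0.101 m / 0.4 = -0.2525, -0.0854 m / 0.4 = -0.2135, 0.524 rad / 3.1416 = 0.1668.

```bash
python3 inch.py '[[0.4, 0.002, -0.044, 0, 0.0277], [0.4, 0.0078, -0.0878, 0, 0.0555], [0.4, 0.0173, -0.1308, 0, 0.0834], [0.4, 0.0305, -0.1728, 0, 0.1111], [0.4, 0.0473, -0.2135, 0, 0.1388], [0.4, 0.0678, -0.2525, 0, 0.1668], [0.4, 0.0678, -0.2525, 0, 0.1668]]'; python3 - <<'E'
from h import *
plan(.640-.201*np.cos(np.radians(-28)),-.0392,.20,-91.8)
s=sensors.state(); p=s["eef_pos"][:2]-[.640,-.0392]; print("tool radius, angle",np.linalg.norm(p),np.degrees(np.arctan2(-p[1],-p[0]))+1.8)
E
```

```text
time_s: 9.95
eef_pos: [0.4702, -0.1449, 0.2006]
eef_rot: [-3.02, -0.864, -0.0]
ft_force: [0.6, -0.2, 0.1]
finger_gap: 0.404
finger_force: 0.0
t 9.95 pos [ 0.4702 -0.1449  0.2006] ydir -58.1 j6 0.48 | shift [ 0.0494 -0.0937  0.0006] turn 0.589 | F [ 0.6 -0.2  0.1] gap 0.404
tool radius, angle 0.20000894543701828 33.68584959457316
```

Converted, -0.101 m / 0.4 = -0.2525, -0.0854 m / 0.4 = -0.2135, 0.524 rad / 3.1416 = 0.1668.

```bash
python3 inch.py '[[0.4, 0.002, -0.044, 0, 0.0277], [0.4, 0.0078, -0.0878, 0, 0.0555], [0.4, 0.0173, -0.1308, 0, 0.0834], [0.4, 0.0305, -0.1728, 0, 0.1111], [0.4, 0.0473, -0.2135, 0, 0.1388], [0.4, 0.0678, -0.2525, 0, 0.1668], [0.4, 0.0678, -0.2525, 0, 0.1668]]'; python3 inch.py '[[0.4, 0.0008, -0.0175, 0, 0.0111], [0.4, 0.0008, -0.0275, 0, 0.0175], [0.4, 0.0008, -0.0275, 0, 0.0175]]'; python3 - <<'E'
from h import *
s=sensors.state(); p=s["eef_pos"][:2]-[.640,-.0392]; print("tool radius, angle",np.linalg.norm(p),np.degrees(np.arctan2(-p[1],-p[0]))+1.8)
E
```

```text
time_s: 10.53
eef_pos: [0.4409, -0.0448, 0.2006]
eef_rot: [-3.141, -0.057, -0.001]
ft_force: [0.3, -0.6, 0.8]
finger_gap: 0.397
finger_force: 0.0
time_s: 10.78
eef_pos: [0.441, -0.0356, 0.2005]
eef_rot: [3.141, -0.026, 0.001]
ft_force: [0.7, -0.2, 0.2]
finger_gap: 0.402
finger_force: 0.0
tool radius, angle 0.1989981039322165 0.7703847146821892
```

Converted, -0.008 m / 0.4 = -0.02, -0.004 m / 0.4 = -0.01.

```bash
python3 inch.py '[[0.4, 0, -0.01, 0, 0], [0.4, 0, -0.02, 0, 0], [0.4, 0, -0.02, 0, 0]]'; python3 inch.py '[[0.4, 0, -0.005, 0, 0], [0.4, 0, -0.0075, 0, 0], [0.4, 0, -0.0075, 0, 0]]'; python3 -c "
from h import *
c=camrig.camera('top'); cv2.imwrite('pics/swung.png',cv2.resize(c['image'][140:280,290:410,::-1],(600,514)))"
```

```text
time_s: 11.03
eef_pos: [0.4404, -0.0269, 0.2003]
eef_rot: [3.141, -0.032, 0.001]
ft_force: [0.2, -0.6, 0.5]
finger_gap: 0.404
finger_force: 0.1
time_s: 11.28
eef_pos: [0.4403, -0.0244, 0.2003]
eef_rot: [3.14, -0.033, 0.001]
ft_force: [2.0, -5.4, -0.9]
finger_gap: 0.4
finger_force: 2.4
```

The push met 5.4 N, well above the friction, so the arm is at its stop. Back off, rise and clear the view.

Converted, -0.001 m / 0.4 = -0.0025.

```bash
python3 inch.py '[[0.4, 0, -0.0025, 0, 0], [0.4, 0, -0.0025, 0, 0]]';python3 inch.py '[[0.4, 0, 0.02, 0, 0], [0.4, 0, 0.0275, 0, 0], [0.4, 0, 0.0275, 0, 0]]'; python3 inch.py '[[0.4, -0.0075, 0, -0.075, 0], [0.4, -0.0075, 0, -0.15, 0], [0.4, -0.0075, 0, -0.25, 0], [0.4, -0.0075, 0, -0.3, 0]]';  python3 inch.py '[[1, -0.075, 0.05, -0.05, 0], [1, -0.15, 0.125, -0.05, 0], [1, -0.2, 0.225, -0.05, 0], [1, -0.225, 0.325, -0.05, 0], [1, -0.225, 0.425, -0.05, 0], [1, -0.225, 0.525, -0.05, 0], [1, -0.225, 0.625, -0.05, 0], [1, -0.225, 0.65, -0.05, 0]]'; python3 - <<'E'
from h import *
plan(.515,-.035,.3,-91.8)
c=camrig.camera("top"); s=camrig.camera("scene")
cv2.imwrite("pics/knob.png",np.hstack([cv2.resize(c["image"][150:270,310:390,::-1],(380,570),interpolation=2),cv2.resize(s["image"][175:305,290:380,::-1],(395,570),interpolation=2)]))
k=blob(c,(330,190,380,270),(0,150,100),(8,255,255)); print("red",rect(c,k,.15))
g=c["image"].max(2); m=np.zeros_like(g); m[190:250,325:385]=(g[190:250,325:385]<60)*255
k=max(cv2.findContours(cv2.morphologyEx(m,3,np.ones((5,5))),0,1)[0],key=cv2.contourArea).reshape(-1,2)
print("knob dark",rect(c,k,.20),k.min(0),k.max(0),onplane(c,k.mean(0),.2))
E
```

```text
time_s: 11.5
eef_pos: [0.4404, -0.0241, 0.2003]
eef_rot: [3.138, -0.033, 0.001]
ft_force: [0.7, -10.9, -1.7]
finger_gap: 0.403
finger_force: 5.5
time_s: 11.75
eef_pos: [0.4399, -0.0344, 0.2002]
eef_rot: [-3.141, 0.036, 0.0]
ft_force: [-0.4, -0.9, 0.8]
finger_gap: 0.4
finger_force: 0.0
time_s: 12.08
eef_pos: [0.4372, -0.0337, 0.3241]
eef_rot: [3.14, -0.034, 0.007]
ft_force: [0.5, 0.7, 0.3]
finger_gap: 0.395
finger_force: 0.0
time_s: 12.75
eef_pos: [0.3404, -0.296, 0.3396]
eef_rot: [-3.141, 0.041, 0.001]
ft_force: [0.4, 0.2, -0.5]
finger_gap: 0.982
finger_force: 0.0
t 12.75 pos [ 0.3404 -0.296   0.3396] ydir -91.5 j6 0.62 | shift [ 0.1679 -0.2654  0.0396] turn 0.006 | F [ 0.4  0.2 -0.5] gap 0.982
red [440.9 -33.6  15.8  11.2  -0.6]
knob dark [510.7 -96.8 131.   17.5  -1.1] [376 190] [384 249] [[ 0.51010182 -0.09666172  0.2       ]]
```

View pics/knob.png

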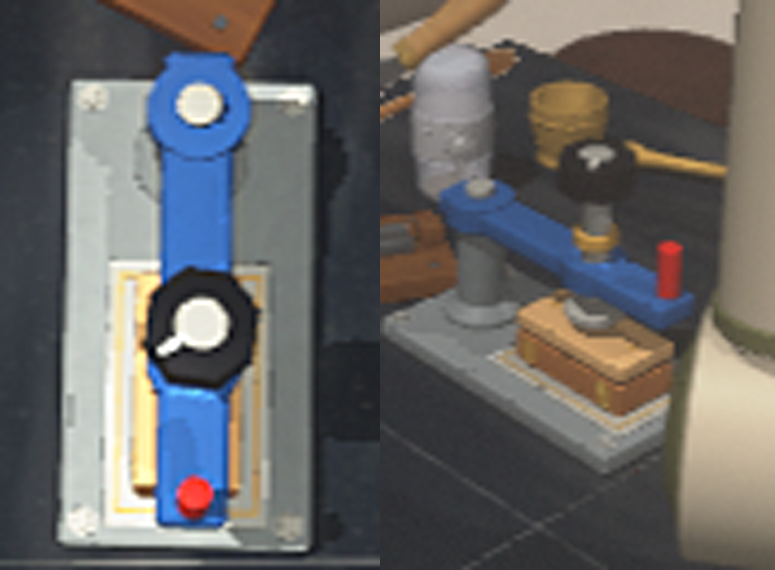

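The arm lies straight over the mould, and the knob's centre is at about px (352.3, 218.4) with its pointer towards lower left. Next is the orientation of its flats.

```bash
python3 - <<'E'
from h import *
c=camrig.camera("top"); x0,y0,S=334,200,8
im=cv2.resize(c["image"][y0:238,x0:372],None,fx=S,fy=S,interpolation=cv2.INTER_CUBIC)
m=(im.max(2)<75).astype(np.uint8)*255
m=cv2.morphologyEx(m,cv2.MORPH_CLOSE,np.ones((25,25)));m=cv2.morphologyEx(m,cv2.MORPH_OPEN,np.ones((41,41)))
k=max(cv2.findContours(m,0,1)[0],key=cv2.contourArea).reshape(-1,2); px=(k+.5)/S-.5+[x0,y0]
p=onplane(c,px,.199)[:,:2]*1000
print("centre",p.min(0),p.max(0),cv2.minEnclosingCircle(p.astype(np.float32)))
a=np.radians(np.arange(0,180,7.5)); W=np.array([np.ptp(p@[np.cos(t),np.sin(t)]) for t in a]); print(np.round(W,1))
print("phase of max width mod45",np.degrees(np.angle((W*np.exp(1j*8*a)).sum()))/8, abs((W*np.exp(1j*8*a)).mean()))
P=onplane(c,[[310+201/4.75,150+322/4.75],[310+165/4.75,150+350/4.75]],.2)*1000; d=P[1]-P[0]; print(P[0],"pointer deg",np.degrees(np.arctan2(d[1],d[0])))
plan(.514,-.035,.3,-91.8)
E
```

```text
centre [485.56262993 -60.6639286 ] [523.19016545 -11.21662936] ((509.6016540527344, -36.51454162597656), 27.15333366394043)
[37.6 39.6 43.  45.6 47.5 48.8 50.2 51.8 52.4 52.2 51.  49.9 49.4 51.8
 53.3 53.9 53.7 52.8 52.7 51.9 50.3 47.7 44.5 40.8]
phase of max width mod45 20.258194970694515 0.5937059565266052
[514.20459282 -36.58662416 200.        ] pointer deg 127.99868344864298
t 12.9 pos [ 0.3411 -0.2915  0.3399] ydir -91.3 j6 0.62 | shift [ 0.167  -0.2603  0.0402] turn 0.008 | F [ 0.1 -0.  -0.1] gap 1.0
```

Converted, -1 rad / 3.1416 = -0.3183.

```bash
for i in 1; do python3 inch.py '[[1, 0, 0, 0, -0.3183], [1, 0, 0, 0, -0.3183], [1, 0, 0, 0, -0.3183], [1, 0, 0, 0, -0.3183], [1, 0, 0, 0, -0.3183], [1, 0, 0, 0, -0.3183], [1, 0, 0, 0, -0.3183], [1, 0, 0, 0, -0.3183]]' >/dev/null
python3 inch.py '[[1, 0, 0, 0, -0.3183], [1, 0, 0, 0, -0.3183], [1, 0, 0, 0, -0.3183], [1, 0, 0, 0, -0.3183], [1, 0, 0, 0, -0.3183], [1, 0, 0, 0, -0.3183], [1, 0, 0, 0, -0.3183], [1, 0, 0, 0, -0.3183]]' >/dev/null
python3 inch.py '[[1, 0, 0, 0, -0.3183], [1, 0, 0, 0, -0.3183], [1, 0, 0, 0, -0.3183], [1, 0, 0, 0, -0.3183], [1, 0, 0, 0, -0.3183], [1, 0, 0, 0, -0.3183], [1, 0, 0, 0, -0.3183], [1, 0, 0, 0, -0.3183]]'; done; python3 -c "
from h import *
plan(.514,-.036,.3,128.5)"
```

```text
time_s: 14.9
eef_pos: [0.3416, -0.2897, 0.3405]
eef_rot: [0.244, 3.132, 0.0]
ft_force: [0.1, -0.4, 0.5]
finger_gap: 1.0
finger_force: 0.0
t 14.9 pos [ 0.3416 -0.2897  0.3405] ydir 81.1 j6 -2.38 | shift [-0.1311  0.2773  0.0406] turn -0.827 | F [ 0.1 -0.4  0.5] gap 1.0
```

The manual's scale: shifts go in shares of 400 mm and turns go in shares of pi rad. Converting my numbers, 0.277 m / 0.4 = 0.6925, -0.131 m / 0.4 = -0.3275, -0.827 rad / 3.1416 = -0.2632.

```bash
python3 inch.py '[[1, -0.3275, 0.6925, 0.05, -0.0637], [1, -0.3275, 0.6925, 0.05, -0.0955], [1, -0.3275, 0.6925, 0.05, -0.1273], [1, -0.3275, 0.6925, 0.05, -0.1592], [1, -0.3275, 0.6925, 0.05, -0.191], [1, -0.3275, 0.6925, 0.05, -0.2228], [1, -0.3275, 0.6925, 0.05, -0.2632], [1, -0.3275, 0.6925, 0.05, -0.2632]]'; python3 inch.py '[[1, 0, 0, 0, 0], [1, 0, 0, 0, 0], [1, 0, 0, 0, 0]]'; python3 -c "
from h import *
plan(.5143,-.0362,.231,128.5)"
```

```text
time_s: 15.57
eef_pos: [0.5163, -0.0339, 0.3202]
eef_rot: [-1.041, 2.964, 0.002]
ft_force: [0.2, -0.8, 0.2]
finger_gap: 0.997
finger_force: 0.0
time_s: 15.82
eef_pos: [0.5148, -0.0396, 0.3206]
eef_rot: [1.023, -2.97, 0.0]
ft_force: [-0.6, 0.2, -0.0]
finger_gap: 1.0
finger_force: 0.0
t 15.82 pos [ 0.5148 -0.0396  0.3206] ydir 128.0 j6 -2.54 | shift [-0.0017  0.003   0.0896] turn -0.009 | F [-0.6  0.2 -0. ] gap 1.0
```

Converted, 0.089 m / 0.4 = 0.2225, 0.08 m / 0.4 = 0.2.

```bash
python3 inch.py '[[1, -0.0043, 0.0075, 0.075, 0], [1, -0.0043, 0.0075, 0.15, 0], [1, -0.0043, 0.0075, 0.2, 0], [1, -0.0043, 0.0075, 0.2225, 0], [1, -0.0043, 0.0075, 0.2225, 0]]'; python3 -c "
from h import *
plan(.5143,-.0362,.231,128.5)"; python3 inch.py '[[0.75, 0, 0, 0, 0], [0.65, 0, 0, 0, 0], [0, 0, 0, 0, 0], [0, 0, 0, 0, 0], [0, 0, 0, 0, 0], [0, 0, 0, 0, 0], [0, 0, 0, 0, 0]]'; python3 -c "
from h import *
plan(.5143,-.0362,.231,128.5);print(sensors.state()['torque'])"
```

```text
time_s: 16.23
eef_pos: [0.5141, -0.037, 0.2301]
eef_rot: [1.02, -2.969, -0.003]
ft_force: [-0.3, 0.3, -0.1]
finger_gap: 1.0
finger_force: 0.0
t 16.23 pos [ 0.5141 -0.037   0.2301] ydir 127.9 j6 -2.53 | shift [-0.0006  0.0005 -0.0009] turn -0.01 | F [-0.3  0.3 -0.1] gap 1.0
time_s: 16.82
eef_pos: [0.515, -0.0364, 0.2318]
eef_rot: [-1.023, 2.97, -0.0]
ft_force: [-3.9, 0.1, 6.0]
finger_gap: 0.625
finger_force: 30.0
t 16.82 pos [ 0.515  -0.0364  0.2318] ydir 128.0 j6 -2.53 | shift [0.0004 0.0006 0.0008] turn -0.009 | F [-3.9  0.1  6. ] gap 0.625
[0.18664992 0.4374851  0.09068316]
```

Converted, 0.0008 m / 0.4 = 0.002, 0.0006 m / 0.4 = 0.0015, 0.25 rad / 3.1416 = 0.0796.

```bash
python3 inch.py '[[0, 0, 0, 0.0005, 0.0191], [0, 0, 0, 0.001, 0.0382], [0, 0, 0, 0.0015, 0.0573], [0, 0, 0, 0.002, 0.0796], [0, 0, 0, 0.002, 0.0796]]'; python3 -c "
from h import *
plan(.5143,-.0362,.231,128.5);print(sensors.state()['torque'])"
```

```text
time_s: 17.23
eef_pos: [0.5151, -0.0365, 0.231]
eef_rot: [-0.639, 3.076, -0.001]
ft_force: [-2.5, -0.1, 5.7]
finger_gap: 0.626
finger_force: 30.0
t 17.23 pos [ 0.5151 -0.0365  0.231 ] ydir 113.5 j6 -2.28 | shift [ 0.0006  0.0006 -0.    ] turn -0.262 | F [-2.5 -0.1  5.7] gap 0.626
[ 0.05272869  0.33494657 -0.14206687]
```

It's turning (torque 0.14 N m), but the gap shows the pads about 10° off the flats. I'll regrip with a small correction.

Converted, -0.17 rad / 3.1416 = -0.0541.

```bash
python3 inch.py '[[0.75, 0, 0, 0, 0], [0.75, 0, 0, 0, 0], [0.75, 0, 0, 0, -0.0286], [0.75, 0, 0, 0, -0.0541], [0.75, 0, 0, 0, -0.0541]]' >/dev/null;  python3 inch.py '[[0, 0, 0, 0, 0], [0, 0, 0, 0, 0], [0, 0, 0, 0, 0], [0, 0, 0, 0, 0], [0, 0, 0, 0, 0]]'; python3 -c "
from h import *
plan(.5143,-.0362,.231,128.5);print(sensors.state()['torque'])"
```

```text
time_s: 18.07
eef_pos: [0.515, -0.0364, 0.2303]
eef_rot: [0.902, -3.009, -0.0]
ft_force: [0.1, 0.5, -0.7]
finger_gap: 0.623
finger_force: 30.0
t 18.07 pos [ 0.515  -0.0364  0.2303] ydir 123.4 j6 -2.45 | shift [ 0.0005  0.0006 -0.0007] turn -0.09 | F [ 0.1  0.5 -0.7] gap 0.623
[ 0.18590238 -0.18893744 -0.05622605]
```

Converted, 0.003 m / 0.4 = 0.0075, 0.0027 m / 0.4 = 0.0068, 0.96 rad / 3.1416 = 0.3056.

```bash
python3 inch.py '[[0, 0, 0, 0.001, 0.0382], [0, 0, 0, 0.002, 0.0764], [0, 0, 0, 0.003, 0.1146], [0, 0, 0, 0.0038, 0.1528], [0, 0, 0, 0.0048, 0.191], [0, 0, 0, 0.0058, 0.2292], [0, 0, 0, 0.0068, 0.2674], [0, 0, 0, 0.0075, 0.3056]]'; python3 -c "
from h import *
plan(.515,-.0364,.231,128.5);print(sensors.state()['torque'])
s=camrig.camera('scene'); cv2.imwrite('pics/turn1.png',cv2.resize(s['image'][175:305,290:380,::-1],(395,570),interpolation=2))"
```

```text
time_s: 18.73
eef_pos: [0.5151, -0.0367, 0.2273]
eef_rot: [0.598, 3.084, -0.001]
ft_force: [0.6, -1.3, -2.4]
finger_gap: 0.628
finger_force: 29.9
t 18.73 pos [ 0.5151 -0.0367  0.2273] ydir 68.1 j6 -1.49 | shift [ 0.0002  0.0002 -0.0037] turn -1.055 | F [ 0.6 -1.3 -2.4] gap 0.628
[-0.12769556 -0.25160271  0.08360598]
```

View pics/turn1.png

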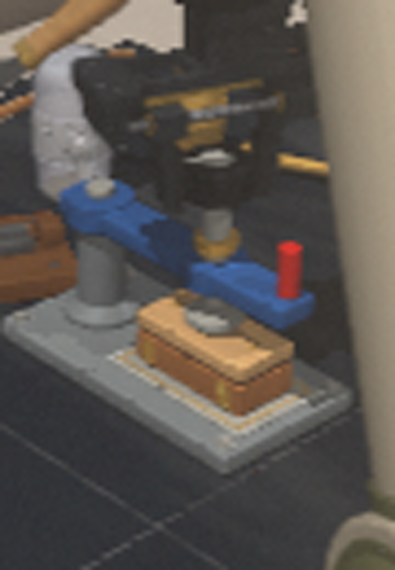

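The fingers hold the knob, and the shoulder and foot have visibly come down. Keep turning.

Converted, 0.003 m / 0.4 = 0.0075, 0.0027 m / 0.4 = 0.0068, 0.96 rad / 3.1416 = 0.3056.

```bash
python3 inch.py '[[0, 0, 0, 0.001, 0.0382], [0, 0, 0, 0.002, 0.0764], [0, 0, 0, 0.003, 0.1146], [0, 0, 0, 0.0038, 0.1528], [0, 0, 0, 0.0048, 0.191], [0, 0, 0, 0.0058, 0.2292], [0, 0, 0, 0.0068, 0.2674], [0, 0, 0, 0.0075, 0.3056]]'; python3 -c "
from h import *
plan(.515,-.0364,.231,128.5);print(sensors.state()['torque'])"
python3 inch.py '[[0, 0, 0, 0.001, 0.0382], [0, 0, 0, 0.002, 0.0764], [0, 0, 0, 0.003, 0.1146], [0, 0, 0, 0.0038, 0.1528], [0, 0, 0, 0.0048, 0.191], [0, 0, 0, 0.0048, 0.191]]'; python3 -c "
from h import *
plan(.515,-.0364,.231,128.5);print(sensors.state()['torque'])"
```

```text
time_s: 19.45
eef_pos: [0.5147, -0.037, 0.2243]
eef_rot: [-1.951, -2.462, 0.003]
ft_force: [-3.0, -3.1, -0.8]
finger_gap: 0.627
finger_force: 29.9
t 19.45 pos [ 0.5147 -0.037   0.2243] ydir 13.2 j6 -0.53 | shift [ 0.0005  0.0004 -0.0067] turn -2.012 | F [-3.  -3.1 -0.8] gap 0.627
[-0.64058351  0.32308728  0.08616501]
time_s: 19.95
eef_pos: [0.5144, -0.037, 0.2223]
eef_rot: [-2.592, -1.775, 0.004]
ft_force: [-5.6, -3.4, 1.5]
finger_gap: 0.626
finger_force: 30.0
t 19.95 pos [ 0.5144 -0.037   0.2223] ydir -21.2 j6 0.07 | shift [ 0.0007  0.0003 -0.0087] turn -2.613 | F [-5.6 -3.4  1.5] gap 0.626
[-0.63199628  0.63121573 -0.11166039]
```

Converted, 0.0012 m / 0.4 = 0.003, 0.0008 m / 0.4 = 0.002, 0.36 rad / 3.1416 = 0.1146.

```bash
for i in 1; do python3 inch.py '[[0, 0.0015, 0.0008, 0.001, 0.0382], [0, 0.0015, 0.0008, 0.002, 0.0764], [0, 0.0015, 0.0008, 0.003, 0.1146], [0, 0.0015, 0.0008, 0.003, 0.1146]]' | grep -E "pos|force|gap"; python3 -c "
from h import *
s=sensors.state();print(s['joint_pos'][5],s['torque'],s['joint_torque'][5])"
python3 inch.py '[[0, 0, 0, 0.001, 0.0382], [0, 0, 0, 0.002, 0.0764], [0, 0, 0, 0.003, 0.1146], [0, 0, 0, 0.003, 0.1146]]' | grep -E "pos|force|gap"; python3 -c "
from h import *
s=sensors.state();print(s['joint_pos'][5],s['torque'],s['joint_torque'][5])"; done
```

```text
eef_pos: [0.5144, -0.0367, 0.2212]
ft_force: [-9.6, -6.1, 3.3]
finger_gap: 0.631
finger_force: 30.0
0.43313516029824334 [-0.97549103  1.34844916 -0.03038356] 1.494479477405548
eef_pos: [0.5143, -0.0366, 0.2201]
ft_force: [-10.3, -4.5, 4.6]
finger_gap: 0.627
finger_force: 30.0
0.7930987665693289 [-0.74047859  1.53841959 -0.08904625] 1.4976298436522484
```

Converted, -0.0008 m / 0.4 = -0.002, 0.0004 m / 0.4 = 0.001, 0.24 rad / 3.1416 = 0.0764.

```bash
python3 inch.py '[[0, -0.002, 0, 0.001, 0.0382], [0, -0.002, 0, 0.002, 0.0764], [0, -0.002, 0, 0.002, 0.0764]]' | grep -E "pos|force|gap"; python3 -c "
from h import *
s=sensors.state();print(s['joint_pos'][5],s['torque'],s['joint_torque'][5])"
python3 inch.py '[[0, 0, 0, 0.001, 0.0382], [0, 0, 0, 0.002, 0.0764], [0, 0, 0, 0.002, 0.0764]]' | grep -E "pos|force|gap"; python3 -c "
from h import *
s=sensors.state();print(s['joint_pos'][5],s['torque'],s['joint_torque'][5])
c=camrig.camera('scene'); cv2.imwrite('pics/turn2.png',cv2.resize(c['image'][190:270,310:370,::-1],(450,600),interpolation=2))"
```

```text
eef_pos: [0.5144, -0.0364, 0.2195]
ft_force: [-5.4, -1.7, 4.5]
finger_gap: 0.625
finger_force: 30.2
1.028858826266717 [-0.17557144  0.82660594  0.44562302] 2.2781992703676224
eef_pos: [0.5154, -0.0364, 0.2193]
ft_force: [-1.2, -0.2, 5.1]
finger_gap: 0.633
finger_force: 30.0
1.2675153338410574 [-0.0253794   0.0510838   0.52031526] 2.1294960379600525
```

The turning torque jumped to 0.5 N m at TCP height 0.219 m, which is the expected tight height. Release, rise and look.

Converted, 0.06 rad / 3.1416 = 0.0191.

```bash
python3 inch.py '[[0, 0, 0, 0, 0.0191], [0, 0, 0, 0, 0.0191]]'; python3 -c "
from h import *
s=sensors.state();print(s['joint_pos'][5],s['torque'])"; python3 inch.py '[[0.9, 0, 0, 0, 0.0191], [0.9, 0, 0, 0, 0.0191], [0.9, 0, 0, 0, 0.0191], [0.9, 0, 0, 0, 0.0191]]' >/dev/null; python3 inch.py '[[0.9, 0, 0, -0.075, 0], [0.9, 0, 0, -0.15, 0], [0.9, 0, 0, -0.25, 0], [0.9, 0, 0, -0.3, 0], [0.9, 0, 0, -0.3, 0]]'; python3 -c "
from h import *
plan(.35,-.29,.34)"
```

```text
time_s: 21.33
eef_pos: [0.5153, -0.0364, 0.2192]
eef_rot: [3.14, -0.08, 0.003]
ft_force: [0.3, -0.2, 5.6]
finger_gap: 0.627
finger_force: 30.0
1.3245146017670049 [ 0.01449566 -0.01694543  0.74302718]
time_s: 22.08
eef_pos: [0.5157, -0.0366, 0.343]
eef_rot: [3.135, -0.177, 0.013]
ft_force: [-0.4, -0.1, 1.0]
finger_gap: 0.898
finger_force: 0.0
t 22.08 pos [ 0.5157 -0.0366  0.343 ] ydir -96.5 j6 1.39 | shift [-0.1361  0.2705  0.0023] turn None | F [-0.4 -0.1  1. ] gap 0.898
```

Converted, 0.27 m / 0.4 = 0.675, -0.136 m / 0.4 = -0.34.

```bash
python3 inch.py '[[0.9, -0.34, 0.675, 0, 0], [0.9, -0.34, 0.675, 0, 0], [0.9, -0.34, 0.675, 0, 0], [0.9, -0.34, 0.675, 0, 0], [0.9, -0.34, 0.675, 0, 0], [0.9, -0.34, 0.675, 0, 0], [0.9, -0.34, 0.675, 0, 0], [0.9, -0.34, 0.675, 0, 0]]'|head -2; python3 - <<'E'
from h import *
c=camrig.camera("top"); s=camrig.camera("scene")
cv2.imwrite("pics/final.png",np.hstack([cv2.resize(c["image"][150:270,310:390,::-1],(380,570),interpolation=2),cv2.resize(s["image"][185:285,310:380,::-1],(400,570),interpolation=2)]))
E
```

```text
time_s: 22.75
eef_pos: [0.346, -0.2924, 0.3374]
```

View pics/final.png

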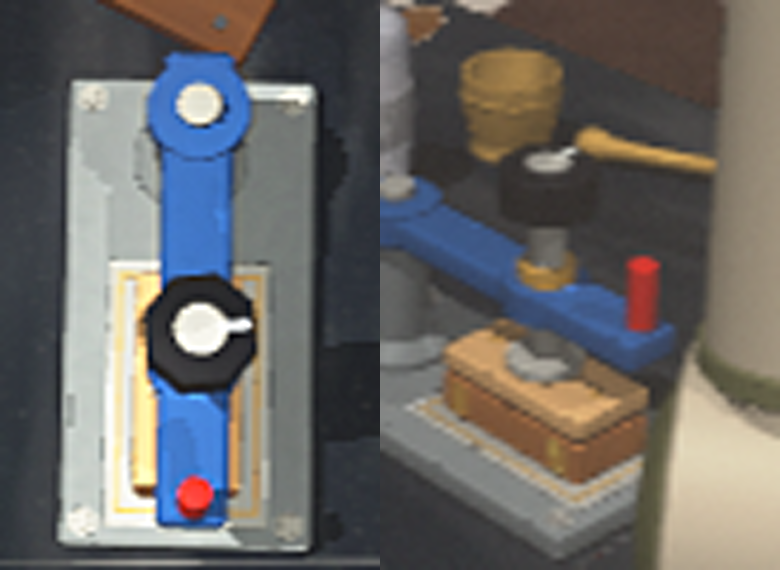

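The top view shows the arm straight over the mould. The pointer has turned about 213° clockwise to crop (248,323). In the scene view the brass shoulder sits on the arm at (545,272) and the foot is on the mould. The torque had risen to 0.74 N m against the stop, so I hand in.

```bash
python3 -c "
from plant import bot, camrig, order, sensors
print(order.finish_job())"
```

```text
the job is handed in; nothing more can be done
None
```

The job is handed in at about 23 s of the 72 s allowed: the mould lies squarely inside the brass outline, the blue arm is against its stop, and the knob is turned clockwise until tight, with the foot pressing the mould. The judge returned no verdict.

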